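Flip an inspection cover onto the work board

TASK

The galvanised inspection cover lies on the bench with its black gasket underneath, and the gasket has to be worked on. Without picking the cover up, push it with the fingertips against the edge of the blue-topped work board until it tips up against that edge and flips over onto the board, then push it on until the whole cover lies flat on the board, gasket up. Leave the wooden offcut, the can, the jar and the hammer where they are.

Things in the scene. Friction and masses are not known exactly. Their poses are not given: they have to be found in the camera images.
- cover: duct inspection cover, 0.2 to 0.4 kg: bright steel sheet 110 (x) by 140 (y) by 4 mm, plain labelled face; other face: black gasket frame 6 mm thick, set in 5 mm from the sheet's edges; 10 mm thick in all. Origin: centre of the gasket face; z points out of the plain face. It starts gasket down on the bench, +x side towards the board's edge, its centre 75 to 105 mm off it, up to 0.25 rad askew
- cover_corner0 (a point): corner of the cover's sheet at its +x, +y, half-way through the sheet (8 mm from the gasket face)
- cover_corner1 (a point): the same, corner at +x, -y
- cover_corner2 (a point): the same, corner at -x, +y
- cover_corner3 (a point): the same, corner at -x, -y
- board: work board fixed to the bench: plywood 170 mm (its x) by 220 mm (its y), with a blue rubber top, 18 mm high in all, upright square edges. Origin: centre of its underside, on the bench. Its x axis points from the cover's starting side across the board, so the edge to tip against is the 220 mm edge at x = -85 mm
- offcut: loose offcut of pale timber, 160 mm (x) by 64 mm (y) by 38 mm high, lying beyond the board; origin: centre of its underside
- spray: loose upright aerosol can, 52 mm across, 150 mm high; origin: centre of its underside
- sealant: loose upright jar of duct sealant, 68 mm across, 85 mm high; origin: centre of its underside
- hammer: loose claw hammer lying on the bench, 260 mm long (its x, head at +x), head 90 mm across, 26 mm high; origin: on the bench under the middle of its length
Things that resemble listed ones, but are neither listed nor needed, are in the scene too. Several things have the shape of the cover; the one meant has the colours described above.

How it is judged (in metres and radians):
On the way:
1. the cover stands tipped up on its edge against the board's edge (angle between cover's own z axis and vertical between 1 and 2.1 rad and x of cover in the frame of board between -0.135 and -0.035 m and height (world z) of cover below 0.1 m).
At the end, for the whole second after the job is handed in: The cover lies still and flat (within 0.1 rad) on the board, gasket up, with all four corners of its sheet over the board (within 3 mm) (angle between cover's own z axis and vertical above 3.04 rad and height (world z) of cover between 0.024 and 0.032 m and linear speed of cover below 0.01 m/s and x of cover_corner0 in the frame of board between -0.088 and 0.088 m and y of cover_corner0 in the frame of board between -0.113 and 0.113 m and x of cover_corner1 in the frame of board between -0.088 and 0.088 m and y of cover_corner1 in the frame of board between -0.113 and 0.113 m and x of cover_corner2 in the frame of board between -0.088 and 0.088 m and y of cover_corner2 in the frame of board between -0.113 and 0.113 m and x of cover_corner3 in the frame of board between -0.088 and 0.088 m and y of cover_corner3 in the frame of board between -0.113 and 0.113 m); the robot touches nothing.
It fails at once if the cover is lifted clear or carried: all four of its corners more than 45 mm above the bench (height (world z) of each of cover_corner0, cover_corner1, cover_corner2, cover_corner3 above 0.045 m).
It fails at once if the offcut, can, jar or hammer is moved more than 20 mm or tipped (distance of any of offcut, spray, sealant, hammer from where it was at the start of the episode above 0.02 m or angle between any of offcut, spray, sealant's own z axis and vertical above 0.35 rad).
It also fails if it takes over 53 s, if anything falls off the work surface, if the arm or the gripper's body presses on something with over 40 N, if the wrist force passes 120 N, or if a joint passes its speed limit or range.

ROBOT

A 7-joint arm with a two-finger parallel gripper is mounted at the origin on the work surface. World frame = base frame: x ahead of the robot, y to its left, z up, the work surface at z = 0. Lengths are in mm, angles in rad, forces in N, time in s.
With the tool pointing down it reaches from about 400 to 875 mm from the base axis. Payload 4.4 kg.
Tool frame: the origin (TCP) lies midway between the tips of the shut fingers; the grasp point (between the pads) lies 19 mm behind it (bot.grip_depth is the distance from the TCP to the grasp point, in mm); z points along the fingers, y is the direction in which the jaws open and shut (so a half turn about z gives the same grasp; the last joint's range is limited). The gripper opens to 85 mm and grips with 20 to 120 N. Pads are 22 mm wide; open, the fingers measure 114 mm over their backs; the gripper's body (76 mm by 85 mm) begins 54 mm behind the grasp point. The pads swing forward as they close: fully open they stand 13 mm farther back than shut.
Start: joints at [-1.251, 0.628, 0.038, 1.517, -0.027, 0.996, -0.02], TCP at [244.573, 602.247, 231.313] pointing down, gripper open.
Joint ranges: [-3.06, 3.06], [-0.37, 2.12], [-1.25, 1.32], [0.18, 2.47], [-1.1, 4.24], [0.23, 1.98], [-2.94, 2.94]. Speed limits (rad/s): [2.57, 2.57, 3.14, 3.14, 3.14, 3.14, 3.14].

INTERFACE

Orientations are given as a unit quaternion [x, y, z, w].
In Python, from station import bot, kinematics, sensors, eyes gives the robot as it stands. The module is installed in compiled form; this text tells all that it offers. Calls block until the motion is done:
- bot.movep(position, orientation): joint-space move of the TCP to a pose.
- bot.move_straight(position, ori=None, max_speed=150, until_force=None): straight line of the TCP; ori=None keeps the orientation; max_speed is the mean speed in mm/s. With until_force (N) it stops when the force on the tool has changed by that much, and returns True; else False.
- bot.move_j(angles): joint-space move.
- bot.ungrasp() and bot.close_gripper(effort=None): open the fingers fully, or close them until they stop; effort is the grip in N (None keeps the last).
- bot.pause(seconds).
- kinematics.inverse_kinematics(position, orientation): joint angles nearest the present ones, or None.
- sensors.get_state(): the state.
- eyes.snapshot(name): name is "scene" or "top"; returns a dict with "pixels" (384x512x3 uint8, blue, green, red), "fx", "fy", "cx", "cy" (pixels), "rvec" (rotation vector, rad) and "tvec" (3), from world to camera coordinates, as OpenCV has them. Camera axes: x right, y down, z forward; pixel columns grow to the right and rows downward; lengths in mm; the calibration is good to about 2 mm. A picture is of the moment at which its call begins. There is no depth.
A pose or a line that the arm cannot do raises bot.Unreachable and nothing moves.
- bot.close_job(): hands the job in, once; it reports no verdict.
The state is a dict: "clock": time; "joints": joint angles; "dq": joint speeds; "effort": joint torques, N m; "position": TCP position; "orientation": TCP orientation; "force": force on the tool from outside, world axes, zero at the start; "wrist_torque": the same for the moment, N m; "gripper_width": finger opening in mm.
Only numpy, scipy, OpenCV 4.12 (cv2) and the standard library are available. Lean on these libraries where they do the work, as an engineer would, in place of code of your own. Each camera call takes 0.05 s, during which the arm holds its last target. There are 200 camera calls.

## Working session

There is one attempt and no reset: what is moved stays moved. The work goes in short steps, each a Python script; the robot and the scene stay as the last script left them, time stands still between calls to the robot, and variables do not carry over. Pictures are saved under pics/ and viewed, about 8 in all and at most 12, crops included, and the job is handed in when it is done.

```bash
mkdir -p pics; cat > h.py <<'E'
import numpy as np, cv2
from station import bot, kinematics, sensors, eyes
def px2w(s,uv,z):
    R=cv2.Rodrigues(np.array(s["rvec"],float))[0]; t=np.array(s["tvec"],float).ravel()
    c=-R.T@t; d=R.T@np.array([(uv[0]-s["cx"])/s["fx"],(uv[1]-s["cy"])/s["fy"],1])
    return c+d*(z-c[2])/d[2]
def w2px(s,p):
    K=np.array([[s["fx"],0,s["cx"]],[0,s["fy"],s["cy"]],[0,0,1.]])
    return cv2.projectPoints(np.array(p,float).reshape(-1,1,3),np.array(s["rvec"],float),np.array(s["tvec"],float),K,None)[0].reshape(-1,2)
E
python3 - <<'E'
from h import *
import pickle
a=eyes.snapshot("scene");b=eyes.snapshot("top")
pickle.dump((a,b),open("s0.pkl","wb"))
for n,s in(("scene",a),("top",b)):
    cv2.imwrite(f"pics/{n}0.png",cv2.resize(s["pixels"],(800,600),interpolation=cv2.INTER_CUBIC))
    R=cv2.Rodrigues(np.array(s["rvec"],float))[0];print(n,-R.T@np.array(s["tvec"]).ravel(),R[2],s["fx"])
print(sensors.get_state())
E
```

```text
scene [1180.44808081 -500.09134484  870.59671164] [-0.51671004  0.41516775 -0.7487633 ] 382.21191052653035
top [ 527.60356431  -52.30495644 1161.14936128] [ 0.07467304 -0.00230316 -0.99720541] 469.3811752463119
{'clock': 0.1, 'joints': array([-1.25082493,  0.62927788,  0.03848907,  1.51829581, -0.02699879,
        0.99633968, -0.02000407]), 'dq': array([ 3.04326618e-04, -1.41202044e-03,  7.54509888e-04, -2.06595481e-03,
        1.36966715e-05, -2.00790483e-03,  3.78247578e-04]), 'effort': array([ 2.90139033e-03, -5.64537477e+01,  1.23017762e+00, -1.93973511e+01,
        1.12239821e-02,  5.50030702e-03, -3.57728268e-06]), 'position': array([244.35259858, 601.68337237, 230.45728558]), 'orientation': array([ 1.91711368e-01,  9.81450936e-01, -8.88316901e-04, -1.49229121e-04]), 'force': array([-0.15704258, -0.7319618 , -0.34018424]), 'wrist_torque': array([-0.0202552 , -0.01026439,  0.02228992]), 'gripper_width': 85.6640755974356}
```

View pics/top0.png

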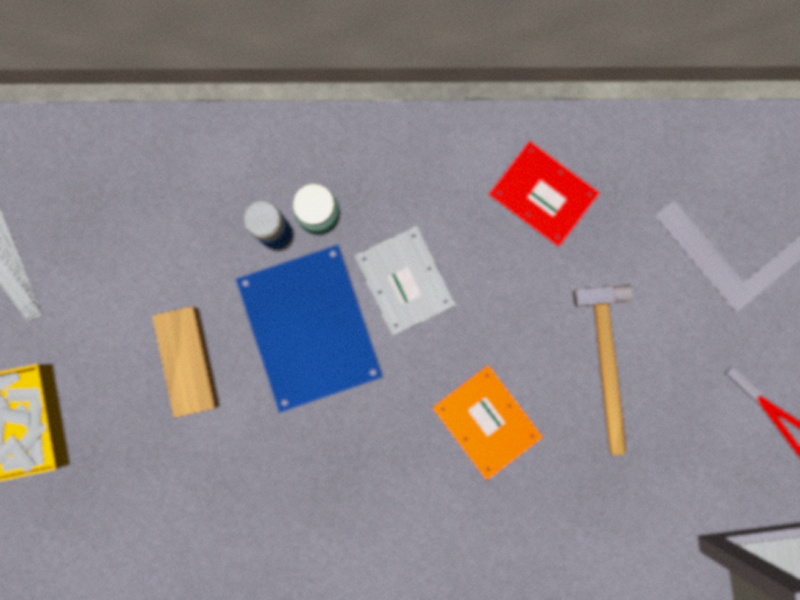

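View pics/scene0.png

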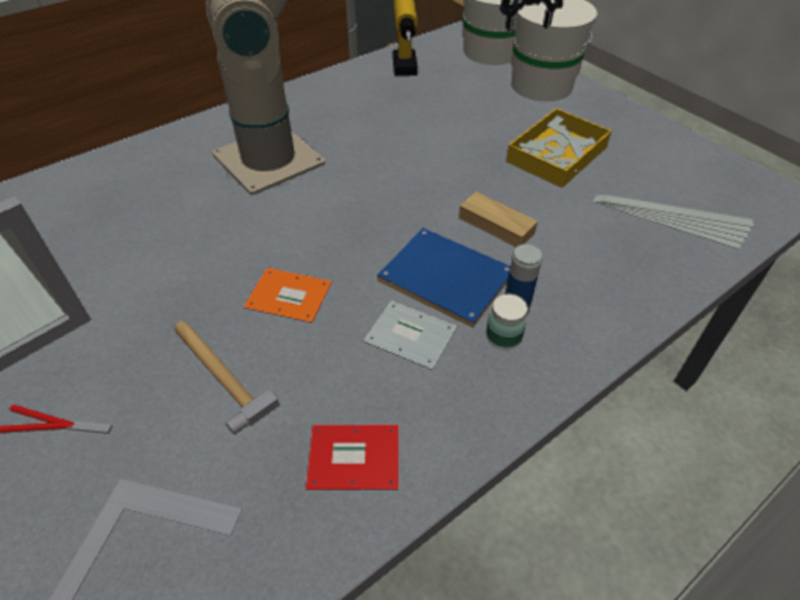

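The top view shows three cover-shaped things: a red one (545,193), an orange one (487,422) and a bright steel one (405,280). The steel one has the described colours and lies next to the blue board (310,328). The jar is at (316,207) and the can at (266,222). I'll check it in an enlarged crop, fitting the corners by code.

```bash
python3 - <<'E'
from h import *
import pickle
a,b=pickle.load(open("s0.pkl","rb"))
im=b["pixels"]; x0,y0,w,h=145,110,160,120; 
cv2.imwrite("pics/crop1.png",cv2.resize(im[y0:y0+h+40,x0:x0+w],None,fx=3.75*1.0,fy=3.75,interpolation=cv2.INTER_CUBIC))
hsv=cv2.cvtColor(im,cv2.COLOR_BGR2HSV)
blue=((hsv[...,0]>100)&(hsv[...,0]<125)&(hsv[...,1]>170)).astype(np.uint8)
n,l,st,c=cv2.connectedComponentsWithStats(blue); i=1+np.argmax(st[1:,4]); m=(l==i).astype(np.uint8)
m=cv2.morphologyEx(m,cv2.MORPH_OPEN,np.ones((7,7),np.uint8))
r=cv2.minAreaRect(np.argwhere(m)[:,::-1].astype(np.float32)); print("board",r)
B=cv2.boxPoints(r); 
for p in B: print(p,px2w(b,p,18).round(1))
x=im.astype(int); m2=((x.min(2)>140)).astype(np.uint8); m2[:,:225]=0;m2[:,295]=0;m2[:140]=0;m2[:,300:]=0;m2[220:]=0
n,l,st,c=cv2.connectedComponentsWithStats(m2); i=1+np.argmax(st[1:,4]); m=(l==i).astype(np.uint8); print(st[i])
r=cv2.minAreaRect(np.argwhere(m)[:,::-1].astype(np.float32)); print("cover",r)
for p in cv2.boxPoints(r): print(p,px2w(b,p,10).round(1))
for n,p,z in(("jar",(316,207),85),("can",(264,219),150),("offcut",(177,361),38),):
    print(n,px2w(b,np.array(p)*.64,z).round(1))
E
```

```text
board ((197.3500213623047, 209.5500030517578), (87.91131591796875, 67.98896026611328), 71.56504821777344)
[151.20001 178.6    ] [650.4 196.6  18. ]
[215.70001 157.1    ] [702.8  38.9  18. ]
[243.50003 240.5    ] [498.7 -28.8  18. ]
[179.00003 262.     ] [447.7 127.1  18. ]
[ 225  140   70   80 4941]
cover ((259.5, 179.5), (79.0, 69.0), 90.0)
[225. 140.] [746.7  16.6  10. ]
[294. 140.] [ 746.1 -154.6   10. ]
[294. 219.] [ 550.3 -152.5   10. ]
[225. 219.] [551.1  16.5  10. ]
jar [750.3  64.9  85. ]
can [720.2 130.2 150. ]
offcut [523.  281.1  38. ]
```

View pics/crop1.png

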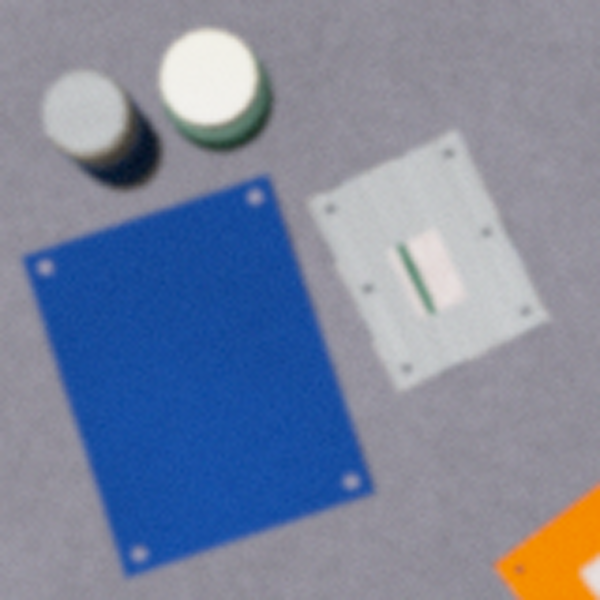

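The crop confirms it: plain bright steel with a white label, its side facing the board running from (307,200) to (402,390), and its rear corners at (457,130) and (549,320). Board corners are (24,257), (269,177), (374,492) and (127,577).

```bash
python3 - <<'E'
from h import *
import pickle
a,b=pickle.load(open("s0.pkl","rb"))
f=lambda p,z: px2w(b,((p[0]+.5)/3.75-.5+145,(p[1]+.5)/3.75-.5+110),z)[:2]
Bc=np.array([f(p,18) for p in[(24,257),(269,177),(374,492),(127,577)]])  # TL TR BR BL
C=np.array([f(p,9) for p in[(307,200),(457,130),(549,320),(402,390)]])
print("board",Bc.round(1),[np.linalg.norm(Bc[i]-Bc[i-1]).round(1) for i in range(4)])
print("cover",C.round(1),[np.linalg.norm(C[i]-C[i-1]).round(1) for i in range(4)])
bc=Bc.mean(0); ax=(Bc[0]+Bc[3]-Bc[1]-Bc[2]); ay=Bc[2]+Bc[3]-Bc[0]-Bc[1]
t1=np.arctan2(ax[1],ax[0]);t2=np.arctan2(ay[1],ay[0])-np.pi/2
t=np.angle(np.exp(1j*t1)+np.exp(1j*t2)); print("bc",bc,t1,t2,t)
R=np.array([[np.cos(t),-np.sin(t)],[np.sin(t),np.cos(t)]])
tb=lambda p:((np.array(p)-bc)@R).round(1)
print("cover in board",tb(C),tb(C.mean(0)))
print("jar",tb([750.3,64.9]),"can",tb([720.2,130.2]),"offcut",tb([523,281]))
np.savez("board.npz",bc=bc,t=t)
# candidate tool poses
from scipy.spatial.transform import Rotation as Ro
X=np.r_[R[:,0],0];Y=np.r_[R[:,1],0]
for yb in(-30,-10):
 for xb,z in((-230,150),(-190,15),(-90,100),(-60,120)):
  for tilt in(0,.3,.6):
   zt=np.sin(tilt)*X+np.array([0,0,-np.cos(tilt)])
   for s in(1,-1):
    yt=s*Y; q=Ro.from_matrix(np.c_[np.cross(yt,zt),yt,zt]).as_quat()
    p=np.r_[bc+R@[xb,yb],z]
    j=kinematics.inverse_kinematics(p,q); print(yb,xb,z,tilt,s,None if j is None else np.round(j,2))
E
```

```text
board [[651.5 197. ]
 [703.5  37.3]
 [497.8 -30.9]
 [444.1 128.3]] [np.float64(218.5), np.float64(168.0), np.float64(216.7), np.float64(168.0)]
cover [[ 689.5   12.9]
 [ 735.7  -86.3]
 [ 609.4 -145.9]
 [ 563.9  -49.2]] [np.float64(140.1), np.float64(109.5), np.float64(139.6), np.float64(106.8)]
bc [574.22344522  82.92494406] 1.8909906836194497 -4.392225322930086 1.890975333934475
cover in board [[-102.7  -87.4]
 [-211.5 -100. ]
 [-228.3   38.6]
 [-122.2   51.4]] [-166.2  -24.4]
jar [ -72.5 -161.5] can [  -1.1 -153.4] offcut [204.1 -13.7]
-30 -230 150 0 1 [-0.38  1.06  1.14  1.5  -0.99  1.24 -1.91]
-30 -230 150 0 -1 [-0.01  0.78  0.28  1.48 -0.25  0.91  0.67]
-30 -230 150 0.3 1 [-0.14  1.06  0.96  1.32 -0.98  1.48 -1.93]
-30 -230 150 0.3 -1 [ 0.19  0.87  0.16  1.3  -0.39  1.18  0.81]
-30 -230 150 0.6 1 [ 0.07  1.12  0.77  1.12 -1.    1.72 -1.97]
-30 -230 150 0.6 -1 [ 0.34  1.01  0.06  1.1  -0.5   1.47  0.87]
-30 -190 15 0 1 [-0.32  1.07  0.77  1.61 -0.94  0.86 -1.98]
-30 -190 15 0 -1 [ 0.    0.93  0.15  1.6  -0.21  0.63  0.58]
-30 -190 15 0.3 1 [-0.15  1.15  0.77  1.45 -1.03  1.22 -1.
[... 1723 characters left out ...]
 0.58  0.79  2.9 ]
-10 -90 100 0 -1 [-0.19  0.75  0.23  1.74 -0.25  0.68  0.5 ]
-10 -90 100 0.3 1 [ 0.65  1.05 -1.06  1.61  0.68  1.03  2.94]
-10 -90 100 0.3 -1 [ 0.08  0.8   0.04  1.63 -0.39  0.88  0.71]
-10 -90 100 0.6 1 [-0.16  1.07  0.77  1.51 -1.06  1.51 -1.86]
-10 -90 100 0.6 -1 [ 0.29  0.92 -0.11  1.49 -0.48  1.11  0.83]
-10 -60 120 0 1 [ 0.25  0.76 -0.57  1.74  0.54  0.8   2.88]
-10 -60 120 0 -1 [-0.25  0.71  0.25  1.76 -0.25  0.7   0.45]
-10 -60 120 0.3 1 [-0.44  0.98  0.96  1.67 -1.05  1.29 -1.92]
-10 -60 120 0.3 -1 [ 0.03  0.76  0.05  1.66 -0.41  0.88  0.68]
-10 -60 120 0.6 1 [-0.2   1.02  0.77  1.55 -1.06  1.49 -1.88]
-10 -60 120 0.6 -1 [ 0.25  0.88 -0.1   1.54 -0.5   1.09  0.81]
```

The measured sizes agree with those given (cover 140 x 108, board 217 x 168). The cover's centre is at (-166,-24) in the board frame and its yaw is about +0.14. I'll approach from behind with the fingers open, and touch the bench first to calibrate tip height.

```bash
cat >> h.py <<'E'
from scipy.spatial.transform import Rotation as Ro
_d=np.load("board.npz"); bc=_d["bc"]; T=float(_d["t"])
X=np.array([np.cos(T),np.sin(T),0]); Y=np.array([-np.sin(T),np.cos(T),0]); Z=np.array([0,0,1.])
DZ=0.0
def pose(xb,yb,z,tilt,back=13.,half=11.):
    "TCP pose putting the leading lower corner of the open tips at (xb,yb,z), board frame"
    zt=np.sin(tilt)*X-np.cos(tilt)*Z; n=np.cos(tilt)*X+np.sin(tilt)*Z
    p=np.r_[bc,0]+xb*X+yb*Y+z*Z - half*n + back*zt
    return p, Ro.from_matrix(np.c_[np.cross(-Y,zt),-Y,zt]).as_quat()
def go(xb,yb,z,tilt,v=100,f=None,**k):
    p,q=pose(xb,yb,z,tilt,**k); return bot.move_straight(p,q,max_speed=v,until_force=f)
def F():
    s=sensors.get_state(); f=np.array(s["force"]); return np.round([s["clock"],f@X,f@Y,f[2]],2)
def tip(tilt,back=13.,half=11.):
    p=np.array(sensors.get_state()["position"]); p0=pose(0,0,0,tilt,back,half)[0]; d=p-p0
    return np.round([d@X,d@Y,d[2]],1)
E
python3 - <<'E'
from h import *
p,q=pose(-250,-25,200,.2); bot.movep(p,q); print(F())
go(-250,-25,30,.2,200); print(F(),tip(.2))
print(go(-250,-25,-8,.2,20,4),F(),tip(.2))
E
```

```text
[ 3.18 -0.16  0.03 -0.07]
[ 4.18 -0.39  0.35  0.58] [-250.7  -25.9   31.4]
True [ 5.42  0.05 -0.42  4.99] [-250.   -24.9    3.5]
```

```bash
python3 - <<'E'
from h import *
go(-250,-25,4.3,.2,30); print(F())
print(go(-185,-25,4.3,.2,40,10),F(),tip(.2))
bot.pause(.2); print(F(),tip(.2))
s=eyes.snapshot("top"); cv2.imwrite("pics/c2.png",cv2.resize(s["pixels"][110:270,145:305],None,fx=3.75,fy=3.75,interpolation=cv2.INTER_CUBIC))
E
```

```text
[ 5.68  0.31  1.04 -0.45]
True [ 7.02 -1.18 -0.66  1.3 ] [-194.4  -25.4    4.2]
[ 7.22  0.04 -0.52  0.32] [-194.5  -24.9    3.7]
```

View pics/c2.png

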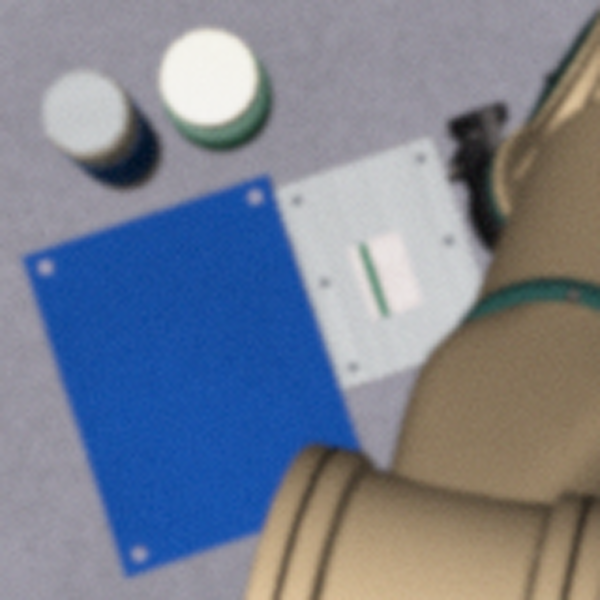

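The picture shows the cover square against the board edge, (278,187) to (345,388), with the tips behind it at x=-194.4 (-195 expected). Next I'll raise its rear edge along the computed arc, adapting the push to the force.

```bash
cat >> h.py <<'E'
P=np.array([[-55,6],[-55,10],[55,10],[55,6],[50,6],[50,0],[-50,0],[-50,6.]])
def rear(th,wall=-84.4):
    "rear lower sheet corner (x,z) when the cover leans at th against the board edge"
    c,s=np.cos(th),np.sin(th); Q=P@np.array([[c,-s],[s,c]])   # x'=cx+sz, z'=-sx+cz
    return Q[0]+[wall-Q[:,0].max(),-Q[:,1].min()]
E
python3 - <<'E'
from h import *
d=2.5; go(rear(0)[0]+d,-27,4.3,.2,20); print(F())
for th in (.03,.06,.1,.15,.2,.26,.32,.4):
    x,z=rear(th); go(x+d+(z-6)*0,-27,z-1.7,.2,40); f=F(); print(th,round(d,1),f,tip(.2),rear(th).round(1))
    d=float(np.clip(d+(-10-f[1])*-.12,1,8))
    if f[1]>-0.5: print("lost?")
s=eyes.snapshot("scene"); cv2.imwrite("pics/s3.png",cv2.resize(s["pixels"][150:270,200:360],None,fx=5,fy=5,interpolation=cv2.INTER_CUBIC))
E
```

```text
[ 7.62 -4.09  3.11 -0.33]
0.03 2.5 [ 7.87 -4.65  2.87 -1.56] [-194.1  -25.6    7. ] [-194.5    9.1]
0.06 3.1 [ 8.12 -5.23  2.33 -1.65] [-194.   -25.7   10.2] [-194.4   12.3]
0.1 3.7 [ 8.38 -5.96  2.54 -0.91] [-193.8  -25.9   14.6] [-194.2   16.5]
0.15 4.2 [ 8.66 -6.71  2.   -0.32] [-193.2  -26.    19.9] [-193.8   21.6]
0.2 4.6 [ 8.94 -7.88  1.19 -0.18] [-192.4  -26.3   25.2] [-193.    26.7]
0.26 4.8 [ 9.25 -7.67  1.49  0.51] [-191.   -26.4   31.4] [-191.7   32.8]
0.32 5.1 [ 9.56 -8.2   1.35  0.02] [-189.4  -26.5   37.5] [-190.1   38.7]
0.4 5.3 [ 9.92 -8.18  1.04  1.65] [-186.6  -26.7   45.4] [-187.3   46.4]
```

View pics/s3.png

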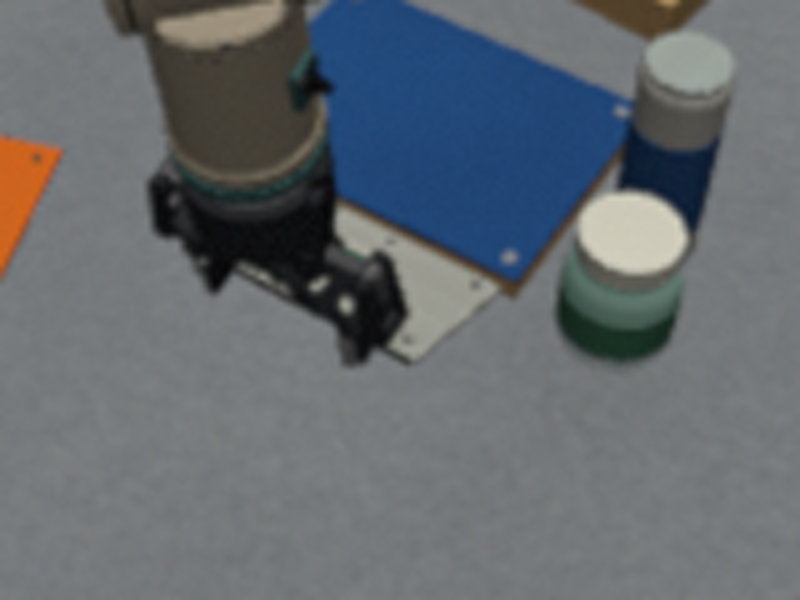

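```bash
python3 - <<'E'
from h import *
s=eyes.snapshot("scene")
W=lambda x,y,z: np.r_[bc,0]+x*X+y*Y+z*Z
for n,p in(("flat",W(-195,-103,8)),("tilt",W(-187,-103,46)),("front",W(-86,-103,8)),("boardcorner",W(-85,-110,18))):
    print(n,((w2px(s,p)[0]-[200,150])*5).round())
print(F())
E
```

```text
flat [402. 410.]
tilt [413. 359.]
front [499. 283.]
boardcorner [512. 276.]
[10.02 -7.75  0.37  1.71]
```

The rear corner, seen at (410,360), matches the tilted model (413,359) and not the flat one (402,410). The cover is rising, so I'll continue.

```bash
python3 - <<'E'
from h import *
d=5.5
for th in (.5,.6,.7,.8,.9,1.0,1.1,1.2):
    x,z=rear(th); low=2+max(0,th-.75)*25
    go(x+d,-27,z-low,.2,50); f=F(); print(th,round(d,1),f,tip(.2),rear(th).round(1))
    d=float(np.clip(d+(f[1]+8)*.12,0,8))
    if f[1]>-.3: print("lost"); break
s=eyes.snapshot("scene"); cv2.imwrite("pics/s4.png",cv2.resize(s["pixels"][150:270,200:360],None,fx=5,fy=5,interpolation=cv2.INTER_CUBIC))
E
```

```text
0.5 5.5 [10.37 -9.02  1.12  3.04] [-182.1  -27.    54.7] [-182.9   55.6]
0.6 5.4 [10.72 -6.42  1.96  3.13] [-175.6  -26.8   63.2] [-177.4   64.2]
0.7 5.6 [11.08 -6.81  2.37  4.49] [-168.7  -26.8   71.3] [-171.1   72.2]
0.8 5.7 [11.42 -7.45  2.32  6.48] [-161.9  -26.9   77.7] [-163.9   79.5]
0.9 5.8 [ 11.75 -10.18   3.41   8.54] [-155.7  -26.9   82.6] [-155.9   86.2]
1.0 5.5 [ 12.08 -11.13   2.89  14.07] [-149.1  -27.    87.5] [-147.2   92.6]
1.1 5.1 [ 12.42 -10.     3.16  14.83] [-138.5  -27.5   90.4] [-137.9   98. ]
1.2 4.9 [ 12.78 -13.47   5.83  23.71] [-131.5  -27.5   94. ] [-128.   102.5]
```

View pics/s4.png

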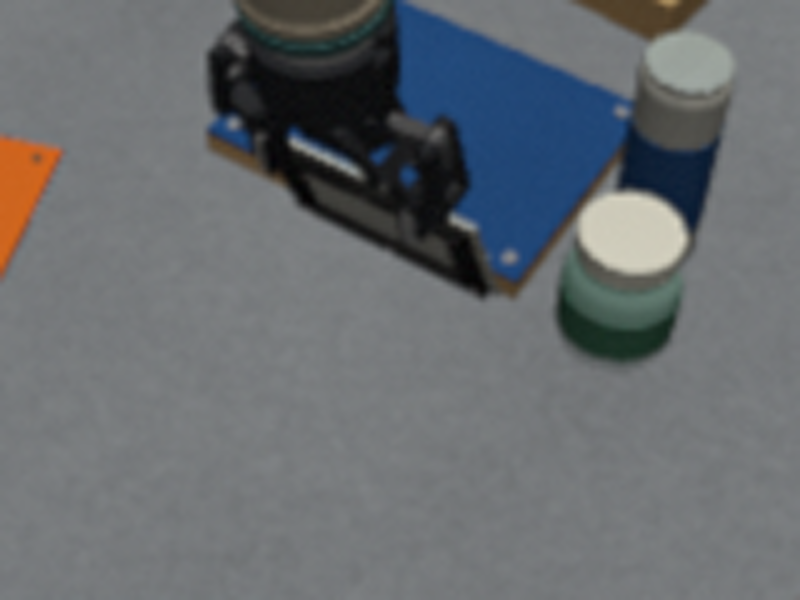

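The cover now stands at about 1.2 rad against the edge, with the black gasket frame showing at (300,200) to (490,290). The upward force shows the tips rubbing down its edge, so I'll rise with the arc while pushing it over.

```bash
python3 - <<'E'
from h import *
for x,z in((-128,100),(-121,102.5),(-113,104),(-105,105),(-97,105),(-89,104),(-82,103),(-75,101),(-68,98),(-60,94)):
    go(x+3,-27,z-3,.2,50); f=F(); print(x,f,tip(.2))
    if f[1]>-.8 and x>-110: print("free"); break
bot.pause(.3); print(F())
s=eyes.snapshot("scene"); cv2.imwrite("pics/s5.png",cv2.resize(s["pixels"][150:270,200:360],None,fx=5,fy=5,interpolation=cv2.INTER_CUBIC))
E
```

```text
-128 [13.13 -3.48  1.29  6.55] [-124.8  -27.7   97.6]
-121 [13.43 -3.21  0.65  7.99] [-117.8  -27.7  100.1]
-113 [13.75 -3.62  1.7  12.11] [-110.1  -27.7  102.3]
-105 [14.06 -3.48  2.5  15.11] [-101.8  -27.8  104. ]
-97 [14.37 -2.32  3.89 22.71] [-93.3 -27.8 104.9]
-89 [14.68 -3.42  6.4  30.07] [-86.  -27.9 105.3]
-82 [14.97 -1.48  6.76 36.12] [-77.9 -28.  105.1]
-75 [15.26  2.96  7.72 39.04] [-67.3 -28.3 103.5]
free
[15.56  4.    7.56 39.2 ]
```

View pics/s5.png

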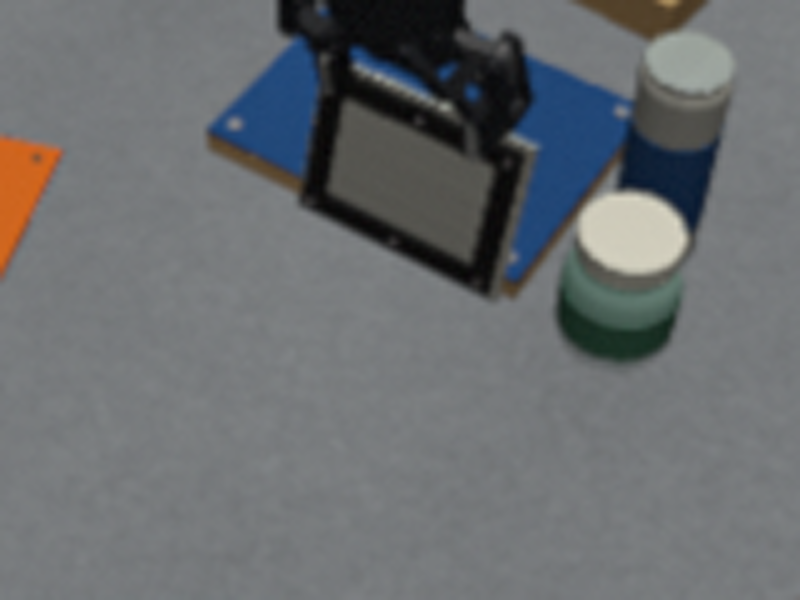

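The cover is just past vertical and leaning over the board: gasket frame (305,200) to (535,150), tips hooked at (480,150). Fz of 39 N is too high, so I'll relieve it upwards and then push on in smaller steps.

```bash
python3 - <<'E'
from h import *
z=100; x=-70
for k in range(5):
    z+=1.5; go(x,-28,z,.2,20); f=F(); print("up",z,f,tip(.2))
    if f[3]<6: break
for k in range(14):
    x+=3; go(x,-28,z,.2,30); f=F(); print("fwd",x,z,f,tip(.2))
    if f[3]>10: z+=1.
    if abs(f[1:]).max()<1.5 and k>2: print("free");break
s=eyes.snapshot("scene"); cv2.imwrite("pics/s6.png",cv2.resize(s["pixels"][150:270,200:360],None,fx=5,fy=5,interpolation=cv2.INTER_CUBIC))
E
```

```text
up 101.5 [15.97  3.31  4.61 20.18] [-66.1 -28.2 103.7]
up 103.0 [16.22  2.25  2.91 12.93] [-66.5 -28.2 104. ]
up 104.5 [16.47  1.64  0.06  5.69] [-67.8 -28.2 104.3]
fwd -67 104.5 [16.72 -0.08  0.41 -0.41] [-66.1 -27.5 103.6]
fwd -64 104.5 [1.697e+01 1.000e-02 5.300e-01 4.400e-01] [-63.7 -27.8 104.1]
fwd -61 104.5 [17.22  0.86  0.33 -0.41] [-60.6 -28.  104.5]
fwd -58 104.5 [17.47  0.54 -0.18 -0.04] [-57.6 -28.  104.5]
free
```

View pics/s6.png

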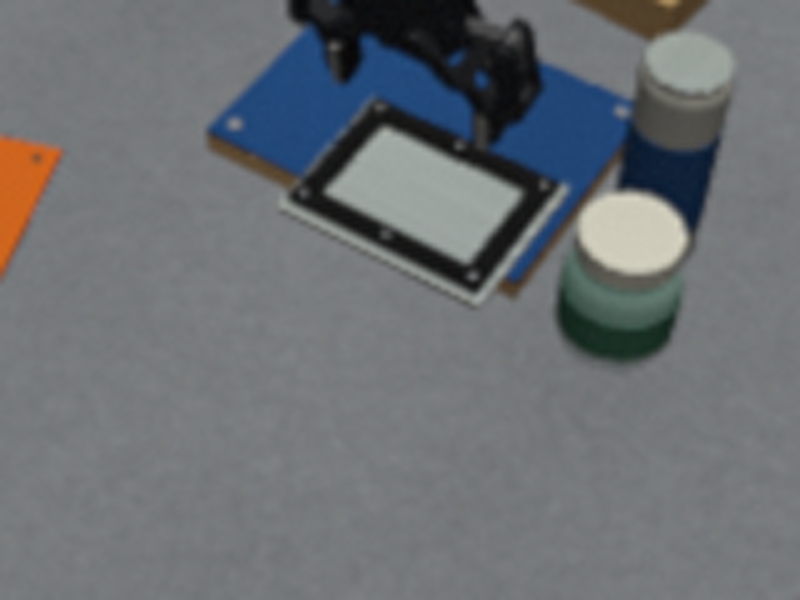

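The cover has flipped and lies gasket up, overhanging the near edge: corners at (280,207), (478,303), (567,187) and (375,97). I'll measure it, go round behind and push it on.

```bash
python3 - <<'E'
from h import *
s=eyes.snapshot("scene")
C=[px2w(s,(np.array(p)+.5)/5-.5+[200,150],20) for p in((280,207),(478,303),(567,187),(375,97))]
B=[((p-np.r_[bc,0])@X,(p-np.r_[bc,0])@Y) for p in C]; print(np.round(B,1),np.mean(B,0).round(1))
go(-75,-28,150,.1,150); go(-150,-30,150,0,150); go(-150,-30,40,0,150); go(-150,-30,20,0,60); bot.pause(.2); print(F(),tip(0))
print(go(-100,-30,20,0,60,6),F(),tip(0))
E
```

```text
[[-116.4   32.4]
 [-114.1 -102.5]
 [  -6.4 -102.1]
 [  -6.3   34.6]] [-60.8 -34.4]
[20.27  0.23 -0.33  0.61] [-150.1  -30.2   20.3]
False [21.26  0.45 -0.24 -0.25] [-99.8 -29.9  19.9]
```

```bash
python3 - <<'E'
from h import *
for x in(-88,-76,-65,-56):
    print(go(x,-31,20,0,50,20),F(),tip(0))
s=eyes.snapshot("scene"); cv2.imwrite("pics/s7.png",cv2.resize(s["pixels"][150:270,200:360],None,fx=5,fy=5,interpolation=cv2.INTER_CUBIC))
E
```

```text
False [21.65  0.73 -0.31  0.04] [-87.  -31.2  20. ]
False [22.04  0.31 -0.05 -0.6 ] [-74.8 -31.1  20. ]
False [ 2.241e+01  2.000e-01 -2.000e-02  2.300e-01] [-63.8 -31.   19.9]
False [22.74  0.33 -0.31  0.7 ] [-55.  -31.   19.9]
```

View pics/s7.png

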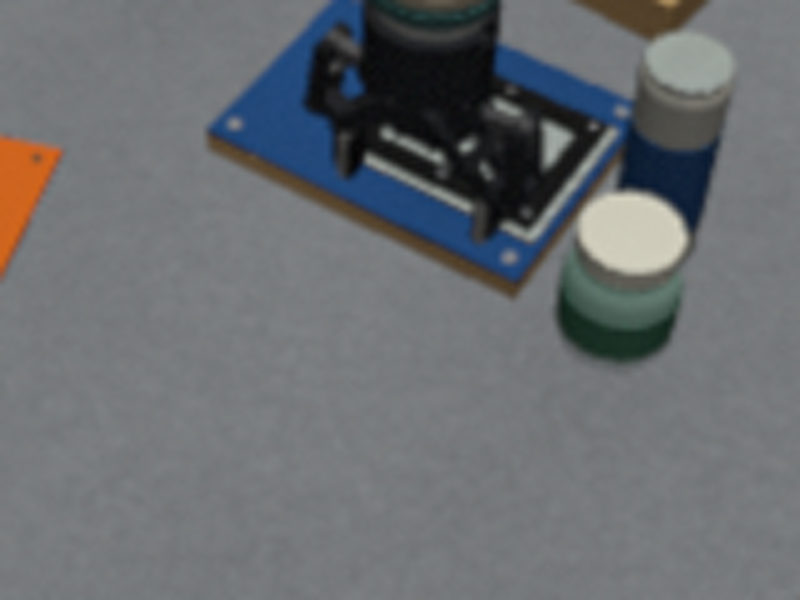

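The cover is now on the board; its near-right corners are at (533,240) and (618,130). I'll back the arm away and measure.

```bash
python3 - <<'E'
from h import *
go(-110,-31,22,0,80); go(-150,-31,170,0,200); p,q=pose(-330,60,200,0); bot.movep(p,q); bot.pause(.2); print(F())
s=eyes.snapshot("top"); im=cv2.resize(s["pixels"][110:270,145:305],None,fx=3.75,fy=3.75,interpolation=cv2.INTER_CUBIC)
cv2.imwrite("pics/t8.png",im)
E
```

```text
[25.57 -0.77 -0.47 -0.43]
```

View pics/t8.png

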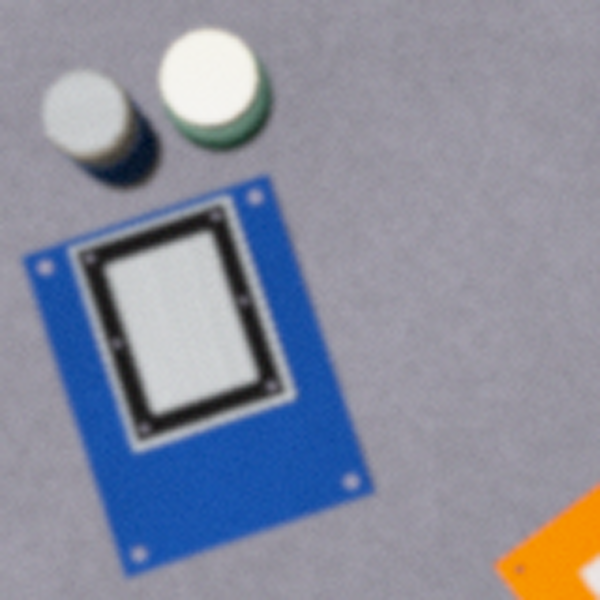

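```bash
python3 - <<'E'
from h import *
s=eyes.snapshot("top")
C=[px2w(s,((p[0]+.5)/3.75-.5+145,(p[1]+.5)/3.75-.5+110),20)-np.r_[bc,0] for p in((67,248),(230,196),(297,396),(136,452))]
B=np.round([(c@X,c@Y) for c in C],1); print(B)
if abs(B[:,0]).max()<84 and abs(B[:,1]).max()<110: bot.close_job(); print("handed in")
E
```

```text
[[  55.3 -105.6]
 [ -56.  -104.2]
 [ -56.4   33.7]
 [  53.5   34.8]]
the job is handed in; nothing more can be done
handed in
```

I flipped the steel cover against the board's edge and pushed it fully onto the board, gasket up. I then handed the job in at about 26 s of robot time. No verdict is reported.

**How it went:** I squared the cover against the edge with open fingertips, then worked its rear edge up along an arc. It stood against the edge, leaned past vertical and fell onto the board. I then went round behind it and pushed it on.

**Last checks:**
- **Position:** the measured sheet corners are at x -56 to +55 mm and y -106 to +35 mm in the board frame. The limits are ±88 and ±113 mm, so the closest side has about 7 mm to spare.
- **Flatness:** I judged this by eye only. The gasket frame looks flat, square and on top; I did not measure tilt or height.
- **Other items:** the jar and can are at the same pixels as at the start. I did not re-check the offcut and hammer in the last crop, but the arm did not work near them.
- **Robot:** clear of everything, with contact forces near zero.

**What disagreed:**
- **Wrist force:** during tipping the tips dragged on the cover, and the upward wrist force reached 39 N. The limits are 120 N for the wrist and 40 N for the gripper body. I relieved it before pushing on.
- **Final push:** it showed almost no contact force, so I confirmed it with the camera.

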